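Seat the greenhouse controller plate on its pins and clip it

ROBOT

A 7-joint arm with a two-finger parallel gripper is mounted at the origin on the work surface. World frame = base frame: x ahead of the robot, y to its left, z up, the work surface at z = 0. Lengths are in mm, angles in rad, forces in N, time in s.
With the tool pointing down it reaches from about 350 to 900 mm from the base axis. Payload 7.2 kg.
Tool frame: the origin (TCP) lies on the centre line of the jaws, within the pads' length; the fingertips stand bot.tip_extent ahead of it and the grasp point (between the pads) lies 8 mm behind it (bot.tip_extent is the distance from the TCP to the fingertips, in mm); z points along the fingers, y is the direction in which the jaws open and shut (so a half turn about z gives the same grasp; the last joint's range is limited). The gripper opens to 88 mm and grips with 3 to 60 N. Pads are 20 mm wide; open, the fingers measure 115 mm over their backs; the gripper's body (75 mm by 178 mm) begins 61 mm behind the grasp point.
Start: joints at [-1.303, 0.411, -0.013, 1.596, 0.006, 1.134, -0.082], TCP at [205.962, 590.092, 233.653] pointing down, gripper open.
Joint ranges: [-2.95, 2.95], [-0.29, 1.99], [-1.47, 1.44], [0.14, 2.54], [-1.03, 4.17], [0.13, 1.85], [-2.86, 2.86]. Speed limits (rad/s): [2.39, 2.39, 3.01, 3.01, 3.14, 3.14, 3.14].

INTERFACE

Orientations are given as a rotation vector (axis times angle).
In Python, from bench import sense, imaging, bot, find_in, cut_out gives the robot as it stands. The module is installed in compiled form; this text tells all that it offers.
- The arm moves only by the shell command python3 -m pendant 'ROWS' [OPENING] [FORCE]. ROWS is JSON, a list that holds one entry, the list of rows, each a list of 6 numbers: the shift along the tool's x, y, z in m, then the turn, a rotation vector about the tool's x, y, z in degrees. A call has 1 to 5 rows; each row shifts and turns the commanded pose from where the row before left it, along the tool's axes as they then stand; what a row does not reach is not made up. A row lasts 1/12 s, in which the tool goes at most 41.7 mm and 7.16 degrees, less where a joint would pass 70% of its speed; a pose out of reach is approached as far as the arm can. A call with a gripper value outside its range is refused whole. OPENING is the opening, from -1 (shut) to 1 (fully open), set as the call begins (- or left out, the last holds). The fingers move at their own pace and stop on an object; FORCE is the grip in N (left out, the last holds). Time passes only in rows, so rows that do not move let the fingers close. It gives the time, the measured TCP pose, the force and the opening at its end, in the units of the state.
- sense(): the state, without advancing time (a new reading comes with each control period).
- imaging.grab_frame(name): name is "scene" or "side" or "wrist"; returns (picture, depth): 400x640x3 uint8, red, green, blue; 400x640 float32, mm along the optical axis (not along the pixel's ray), 0 where there is no reading.
- imaging.camera_info(name): a dict with "vfov" (degrees; the focal length in pixels is half the picture's height over the tangent of half this angle, whatever the lens; pixels are square), "cx", "cy" (the principal point, pixels), "rvec" (rotation vector, rad) and "tvec" (3), from world to camera coordinates, as OpenCV has them; the wrist camera has in their place "hand_eye" (4x4, takes a point from camera to tool coordinates, whose origin is the TCP and whose axes are the flange's). Camera axes: x right, y down, z forward; pixel columns grow to the right and rows downward; lengths in mm; the calibration is good to about 2 mm. A picture is of the moment at which its call begins: read the wrist's pose just before it. camera_info takes no time and is no camera call.
- bot.finish_job(): hands the job in, once; it reports no verdict.
Trained networks look in the newest picture that a camera, given by its name, has taken for a name from the list of things; names that differ only in an ending like _2 or _b are one class to them, and where a whole thing is asked for, a point or a joint stands for the part that bears it (a point fixed in the world has none). Each returns a list of dicts, best first, with "confidence" (0 to 1); they miss things now and then, are a little off and sometimes report something else, mostly with a low value. They report only what shows in the picture. A call takes as long as a camera call.
- find_in(camera, name): "xyz" ([x, y, z] in mm, in world coordinates, good to about 4 mm: the middle of the surface that is visible of it).
- cut_out(camera, name): "mask" (400x640 bool, what is visible of it).
The state is a dict: "t": time; "joint_pos": joint angles; "joint_velocities": joint speeds; "joint_torque": joint torques, N m; "tool_pos": TCP position; "eef_rot": TCP orientation; "ft_force": force on the tool from outside, world axes, zero at the start; "ft_torque": the same for the moment, N m; "grip_width": finger opening in mm.
Only numpy, scipy, OpenCV 4.12 (cv2) and the standard library are available. Lean on these libraries where they do the work, as an engineer would, in place of code of your own. Each camera call takes 0.05 s, during which the arm holds its last target. There are 200 camera calls.

TASK

The clear controller plate is lying skewed on top of the two black locating pins of the greenhouse deck. Nudge it sideways with the fingertips, without lifting it, until its hole and slot drop over the pins and it lies flat on the deck; then push the tab of the red swing clip round until the clip stops square over the plate's rear edge. Leave the flower pot and the two white sensor boxes where they stand.

Things in the scene. Friction and masses are not known exactly. Their poses are not given: they have to be found in the camera images.
- deck: fixed opal-white base slab of the greenhouse, 300 (x) by 620 (y) mm, origin at the centre of its footprint on the table, its flat top 16 mm above the table. Its -x long side faces the robot (yaw varies within 0.25 rad). The seated plate's centre is over the deck's origin and its axes are parallel to the deck's.
- round_pin (a point): tip of the black steel pin for the round hole, at (-42, 70) mm in the deck's x, y. Both pins are 8 mm in diameter and stand 8 mm above the deck's top: 5 mm straight, then a cone to a flat 3.6 mm tip.
- slot_pin (a point): tip of the equal pin for the slot, at (-42, -70) mm in the deck's x, y
- plate: loose clear acrylic plate, 120 (x) by 200 (y) by 5 mm, 0.28 kg, origin at the centre of its underside; a blue circuit board (56 by 100 mm, centred at x -2, y 0) on it reaches 26 mm up. It starts 10 to 30 mm short of its place (to deck -x), up to 20 mm to either side, up to 0.16 rad askew, riding on the pins with its rear (+x) edge on the deck, its front edge raised. It drops by its own weight.
- round_hole (a point): centre, at the plate's underside, of the red-ringed round hole, 11 mm in diameter, at (-42, 70) mm in the plate's x, y
- slot_hole (a point): centre, at the plate's underside, of the red-framed slot, 11 (x) by 16 (y) mm, at (-42, -70) mm in the plate's x, y
- clip (a joint): angle (rad) of the red swing clip, a bar 76 by 14 mm on a vertical pivot: 0 = closed at its stop, nose (38 mm) to deck -x over the plate's rear edge, tail to deck +x; positive = tail swung to deck +y (anticlockwise from above), at most 1.9. Starts at 1.3 to 1.75, needs about 1 N at the tab, stays where left. The bar lies 7 to 12 mm above the deck's top, 2 mm over the seated plate.
- clip_pivot (a point): the clip's pivot axis at the top of the bar, at (84, 0) mm in the deck's x, y, 28 mm above the table; it does not move
- clip_tab (a point): middle of the upright tab on the clip's tail, 34 mm from the pivot axis, 40 mm above the table. The tab is 8 mm thick along the bar, 14 mm wide across it, and stands from 26 to 50 mm above the table.
- pot: terracotta flower pot with seedlings on its saucer, 120 mm across, 150 mm tall, standing near the deck's +y end; origin under its centre; leave alone
- sensor_a: white sensor box, 62 by 40 by 24 mm, on the deck on its +y side; origin under its centre; leave alone
- sensor_b: white sensor box, 62 by 40 by 24 mm, on the deck on its -y side; origin under its centre; leave alone

How it is judged:
By the outcome, as a careful person would: the job done as asked, in the order asked, and still so for the second after the job is handed in, with the robot touching nothing.
It also fails if it takes over 72 s, if anything falls off the work surface, if the arm or the gripper's body presses on something with over 40 N, if the wrist force passes 120 N, or if a joint passes its speed limit or range.

## Working session

There is one attempt and no reset: what is moved stays moved. The work goes in short steps, Python scripts to look and compute and a shell command to move; the robot and the scene stay as the last step left them, time stands still between calls to the robot, and variables do not carry over. Pictures are saved under pics/ and viewed, about 8 in all and at most 12, crops included, and the job is handed in when it is done.

```bash
mkdir -p pics; ls
cat > h.py <<'E'
import numpy as np, cv2
from scipy.spatial.transform import Rotation as R
from bench import sense, imaging, bot, find_in, cut_out
def cam(name, s=None):
    i=imaging.camera_info(name); f=200/np.tan(np.radians(i["vfov"])/2)
    K=np.array([[f,0,i["cx"]],[0,f,i["cy"]],[0,0,1.]])
    if "rvec" in i:
        Rm=R.from_rotvec(np.ravel(i["rvec"])).as_matrix(); t=np.ravel(i["tvec"])
    else:
        s=s or sense(); T=np.eye(4); T[:3,:3]=R.from_rotvec(s["eef_rot"]).as_matrix(); T[:3,3]=s["tool_pos"]
        M=np.linalg.inv(T@np.array(i["hand_eye"])); Rm=M[:3,:3]; t=M[:3,3]
    return K,Rm,t
def proj(c,P):
    K,Rm,t=c; p=(np.atleast_2d(P)@Rm.T+t)@K.T; return p[:,:2]/p[:,2:]
def on_z(c,uv,z):
    K,Rm,t=c; o=-Rm.T@t; uv=np.atleast_2d(uv); d=np.c_[uv,np.ones(len(uv))]@np.linalg.inv(K).T@Rm
    return o+d*((z-o[2])/d[:,2])[:,None]
def save(name,img): cv2.imwrite("pics/"+name+".png",img[...,::-1])
E
python3 - <<'E'
from h import *
s=sense(); print(s["t"],s["tool_pos"],s["eef_rot"],bot.tip_extent,s["ft_force"],s["grip_width"])
for n in("scene","side"):
    im,d=imaging.grab_frame(n); save(n+"0",im)
    c=cam(n); print(n,"pos",(-c[1].T@c[2]).round())
    for k in("deck","plate","round_pin","slot_pin","round_hole","slot_hole","clip","clip_pivot","clip_tab","pot","sensor_a"):
        r=find_in(n,k); print(k,[(np.round(q["xyz"],1).tolist(),round(q["confidence"],2)) for q in r[:3]])
E
```

```text
pics
0.0 [205.83476846 589.6308148  232.81953923] [-5.24938568e-01 -3.09727729e+00  2.47190594e-03] 11.0 [0.55326125 0.64432981 0.45204202] 87.5944586391218
scene pos [1147.  554.  534.]
deck [([645.0, 34.2, 17.0], 0.68)]
plate [([568.7, -20.7, 35.6], 0.61)]
round_pin [([645.9, 30.8, 17.7], 0.72)]
slot_pin [([645.1, 31.9, 16.2], 0.71)]
round_hole [([572.2, -21.4, 27.5], 0.77)]
slot_hole [([568.2, -23.0, 28.8], 0.85)]
clip [([664.7, -20.1, 30.9], 0.55)]
clip_pivot [([659.5, -18.1, 29.7], 0.84)]
clip_tab [([656.8, -22.2, 30.9], 0.49)]
pot [([634.2, 222.8, 90.1], 0.92)]
sensor_a [([552.8, -254.2, 37.9], 0.82), ([488.3, 195.9, 37.3], 0.73)]
side pos [521. 604. 778.]
deck [([554.7, 48.1, 20.1], 0.79)]
plate [([557.1, -21.6, 31.8], 0.85)]
round_pin [([553.0, 50.5, 17.1], 0.93)]
slot_pin [([550.6, 46.9, 16.5], 0.78)]
round_hole [([554.7, -15.7, 32.1], 0.94), ([658.5, -27.6, 30.3], 0.42)]
slot_hole [([557.9, -23.4, 32.8], 0.62)]
clip [([659.4, -26.6, 31.8], 0.52), ([543.0, -249.5, 38.9], 0.26)]
clip_pivot [([660.6, -24.2, 27.5], 0.74)]
clip_tab [([543.1, -249.3, 37.5], 0.7), ([657.1, -30.7, 28.0], 0.45)]
pot [([609.3, 225.3, 103.1], 0.77)]
sensor_a [([543.1, -251.6, 39.5], 0.83), ([485.8, 184.1, 37.9], 0.58)]
```

View pics/side0.png

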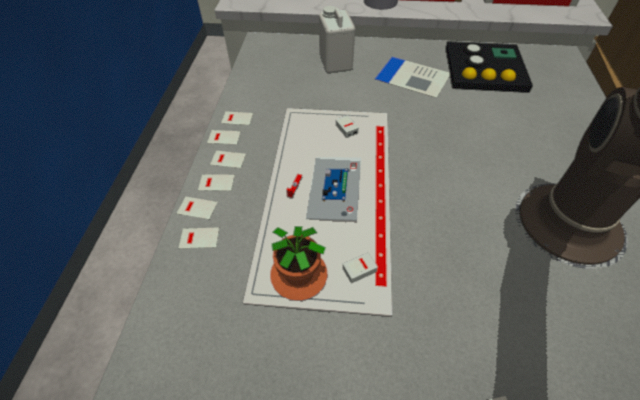

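View pics/scene0.png

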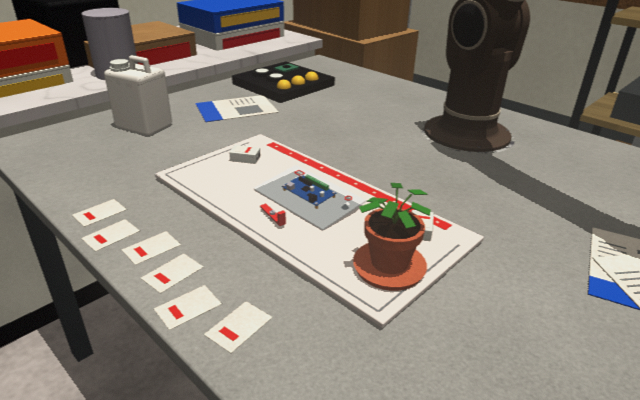

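The side view shows the deck, with corners at about (287,108), (388,112), (392,314) and (245,302). The plate is at about (315,158)–(357,222), its round hole near (347,211) and slot near (353,167). The clip runs from (300,177) to (289,196). The scene view agrees: the pot is at the +y end and the boxes sit clear of the plate.

Run:
```python
from h import *
c=cam("side")
m=cut_out("side","deck")[0]["mask"].astype(np.uint8)
cs,_=cv2.findContours(m,0,1); h=cv2.convexHull(max(cs,key=cv2.contourArea))
print("hull",cv2.approxPolyDP(h,5,True)[:,0].tolist())
W=on_z(c,h[:,0].astype(float),16.)[:,:2].astype(np.float32)
r=cv2.minAreaRect(W); print("rect",r)
print("corners by eye",on_z(c,[(287,108),(388,112),(392,314),(245,302)],16.).round(1).tolist())
print("holes",on_z(c,[(347,211),(353,167)],24.).round(1).tolist())
print("clip ends",on_z(c,[(300,177),(289,196)],28.).round(1).tolist())
s=sense(); M=R.from_rotvec(s["eef_rot"]).as_matrix(); print("axes",M.round(3).tolist())
for tgt in ([470,0,330],): print("shift tool", (M.T@(np.array(tgt)-s["tool_pos"])).round(1))
print(imaging.camera_info("wrist"))
```

```text
hull [[288, 108], [386, 114], [390, 315], [243, 303]]
rect ((574.9652099609375, -31.05999755859375), (301.13861083984375, 626.1062622070312), 0.7542506456375122)
corners by eye [[724.9, -339.3, 16.0], [425.0, -347.0, 16.0], [420.8, 273.8, 16.0], [715.2, 277.1, 16.0]]
holes [[523.8, 34.7, 24.0], [516.8, -108.1, 24.0]]
clip ends [[647.4, -57.9, 28.0], [665.8, 5.5, 28.0]]
axes [[-0.944, 0.33, 0.0], [0.33, 0.944, 0.0], [-0.0, 0.0, -1.0]]
shift tool [-443.7 -470.1  -96.4]
{'vfov': 68.32690798211655, 'cx': 320.8551893740757, 'cy': 201.17087543657456, 'hand_eye': array([[ 1.08450619e-03, -9.57188269e-01, -2.89464059e-01,
         7.97014327e+01],
       [ 9.99999350e-01,  1.13986531e-03, -2.26633116e-05,
         5.64773173e-01],
       [ 3.51643094e-04, -2.89463846e-01,  9.57188883e-01,
        -1.51495861e+02],
       [ 0.00000000e+00,  0.00000000e+00,  0.00000000e+00,
         1.00000000e+00]])}
```

```bash
python3 -m pendant '[[[0,0,-0.03,0,0,-6.6],[0,0,-0.03,0,0,-6.6],[0,0,-0.03,0,0,-6.6],[-0.0186,-0.0344,0,0,0,0],[-0.0186,-0.0344,0,0,0,0]]]' -1 10 && python3 -m pendant '[[[-0.0186,-0.0344,0,0,0,0],[-0.0186,-0.0344,0,0,0,0],[-0.0186,-0.0344,0,0,0,0],[-0.0186,-0.0344,0,0,0,0],[-0.0186,-0.0344,0,0,0,0]]]' && python3 -m pendant '[[[-0.0186,-0.0344,0,0,0,0],[-0.0186,-0.0344,0,0,0,0],[-0.0186,-0.0344,0,0,0,0],[-0.0186,-0.0344,0,0,0,0],[-0.0186,-0.0344,0,0,0,0]]]' && python3 -m pendant '[[[-0.0186,-0.0344,0,0,0,0],[-0.0186,-0.0344,0,0,0,0],[-0.0186,-0.0344,0,0,0,0],[-0.0186,-0.0344,0.02,0,0,0],[-0.0186,-0.0344,0.02,0,0,0]]]'
```

```text
t: 1.67
tool_pos: [242.9, 523.0, 325.2]
eef_rot: [-0.023, 3.141, 0.006]
ft_force: [1.2, -1.3, -0.2]
grip_width: 57.9
t: 2.08
tool_pos: [339.1, 348.7, 323.9]
eef_rot: [-0.015, 3.141, 0.001]
ft_force: [0.3, 0.8, 0.4]
grip_width: 24.4
t: 2.5
tool_pos: [433.7, 177.6, 324.1]
eef_rot: [-0.015, 3.141, 0.001]
ft_force: [1.3, 0.6, 0.1]
grip_width: 0.2
t: 2.92
tool_pos: [527.3, 10.1, 286.5]
eef_rot: [-0.015, 3.138, 0.001]
ft_force: [-0.1, 1.1, -0.1]
grip_width: 0.5
```

```bash
python3 -m pendant '[[[0.0,-0.02,0.02,0,0,0],[0,-0.02,0.02,0,0,0],[0,0,0.02,0,0,0],[0,0,0,0,0,0],[0,0,0,0,0,0]]]'
python3 - <<'E'
from h import *
s=sense(); c=cam("wrist",s); im,d=imaging.grab_frame("wrist"); save("w1",im)
np.savez("w1.npz",im=im,d=d,K=c[0],R=c[1],t=c[2])
for k in("deck","plate","round_pin","round_hole","slot_hole","clip","clip_pivot","clip_tab","sensor_a"):
    r=find_in("wrist",k); print(k,[(np.round(q["xyz"],1).tolist(),round(q["confidence"],2)) for q in r[:3]])
E
```

```text
t: 3.33
tool_pos: [525.9, -27.9, 225.4]
eef_rot: [0.015, -3.14, 0.0]
ft_force: [-0.4, 0.6, -0.2]
grip_width: 0.5
deck [([508.2, -87.6, 18.5], 0.6)]
plate [([550.4, -42.1, 33.6], 0.86)]
round_pin [([507.9, -86.7, 14.9], 0.92), ([593.0, 191.0, 104.3], 0.32)]
round_hole [([550.8, -41.0, 28.5], 0.7)]
slot_hole [([547.3, -41.4, 33.1], 0.55)]
clip [([645.3, -65.6, 32.8], 0.4)]
clip_pivot [([483.2, 177.3, 43.4], 0.62), ([651.7, -67.6, 27.7], 0.4)]
clip_tab [([509.7, -88.3, 18.1], 0.17)]
sensor_a [([541.8, -248.9, 40.7], 0.92), ([483.8, 175.1, 39.0], 0.58)]
```

View pics/w1.png

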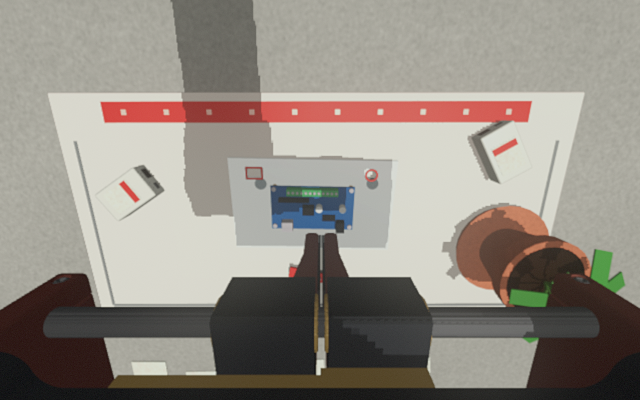

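The wrist view (robot side at top, +y to the right) shows the plate with its slot at (254,173) and round hole at (371,175). Grey discs at (261,184) and (372,187) are probably the pins through the acrylic. The fingers hide the clip.

Run:
```python
from h import *
z=np.load("w1.npz"); im=z["im"]; c=(z["K"],z["R"],z["t"])
save("w1c",cv2.resize(im[145:260,220:405],None,fx=4,fy=4,interpolation=cv2.INTER_CUBIC))
m=(im.astype(int).min(2)>150).astype(np.uint8)
a=on_z(c,[(50,94),(583,93)],16.); print("front corners",a.round(1).tolist(),"yaw",np.arctan2(-(a[1]-a[0])[0],(a[1]-a[0])[1]))
print("strip ends", on_z(c,[(102,102),(531,101)],16.).round(1).tolist())
print("holes",on_z(c,[(254,173),(371,175)],24.).round(1).tolist())
print("pins?",on_z(c,[(261,184),(372,187)],22.).round(1).tolist())
print("plate corners",on_z(c,[(228,157),(396,160)],29.).round(1).tolist(),on_z(c,[(237,245),(387,247)],21.).round(1).tolist())
```

```text
front corners [[429.3, -340.8, 16.0], [421.7, 273.5, 16.0]] yaw 0.012426412751041385
strip ends [[437.5, -282.6, 16.0], [431.1, 215.5, 16.0]]
holes [[517.7, -108.7, 24.0], [518.7, 33.7, 24.0]]
pins? [[531.9, -101.3, 22.0], [534.2, 36.2, 22.0]]
plate corners [[497.9, -137.2, 29.0], [499.3, 61.3, 29.0]] [[615.2, -137.1, 21.0], [615.9, 61.2, 21.0]]
```

View pics/w1c.png

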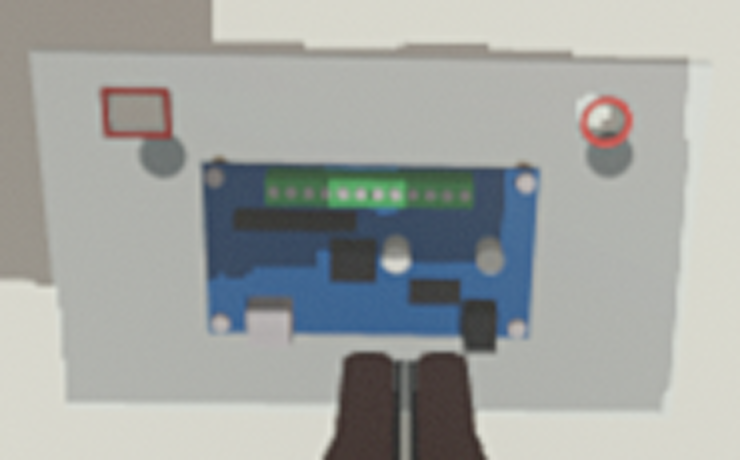

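Discs confirmed as the pins: slot pin at (260,184), round pin at (372,184). From this the deck centre is at about (575,-32) with yaw about 0.012. The plate must move about +13 to +15 mm in x and +4 to +6 mm in y, with about +0.02 rad of turn. I'll push sideways first, on the -y edge level with the plate's centre, then push the front edge with the fingers open so it squares up.

```bash
python3 -m pendant '[[[-0.007,-0.0275,0.02,0,0,0],[-0.007,-0.0275,0.02,0,0,0],[-0.007,-0.0275,0.02,0,0,0],[-0.007,-0.0275,0.02,0,0,0],[-0.007,-0.0275,0.02,0,0,0]]]' && python3 -m pendant '[[[0,0,0.03,0,0,0],[0,0,0.03,0,0,0],[0,0,0.025,0,0,0],[0,0,0.005,0,0,0],[0,0,0,0,0,0]]]'
python3 - <<'E'
from h import *
s=sense(); c=cam("wrist",s); im,d=imaging.grab_frame("wrist"); save("w2",im)
np.savez("w2.npz",im=im,d=d,K=c[0],R=c[1],t=c[2]); print(s["tool_pos"],s["ft_force"])
E
```

```text
t: 4.25
tool_pos: [563.1, -166.3, 124.9]
eef_rot: [-0.016, 3.141, 0.0]
ft_force: [0.8, 0.3, -0.0]
grip_width: 0.6
t: 4.67
tool_pos: [561.5, -165.0, 34.2]
eef_rot: [0.015, -3.138, -0.001]
ft_force: [-0.5, -0.5, 0.4]
grip_width: 0.2
[ 561.47315064 -164.97033465   34.17736717] [-0.48390174 -0.53139887  0.44837206]
```

View pics/w2.png

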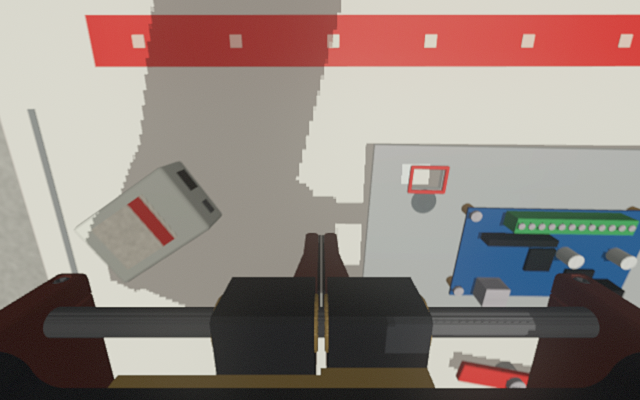

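The fingers are down beside the plate, tip at (320,235), with the plate's -y edge at about (364,235). The slot is at (428,179) and its pin at (423,202). The red clip bar shows near (495,375).

Run:
```python
from h import *
z=np.load("w2.npz"); c=(z["K"],z["R"],z["t"])
print("fingers",on_z(c,[(306,235),(337,235)],23.).round(1).tolist())
print("edge",on_z(c,[(373,146),],30.).round(1).tolist(),on_z(c,[(365,235)],25.5).round(1).tolist())
print("slot,pin",on_z(c,(428,179),25.).round(1),on_z(c,(423,202),22.).round(1))
print("strip",on_z(c,[(95,66),(640,66)],16.).round(1).tolist())
print("clip",on_z(c,[(460,372),(515,385)],28.).round(1).tolist())
```

```text
fingers [[552.3, -173.4, 23.0], [552.1, -154.8, 23.0]]
edge [[498.6, -137.8, 30.0]] [[550.9, -138.5, 25.5]]
slot,pin [[ 517.  -105.1   25. ]] [[ 531.3 -105.4   22. ]]
strip [[459.8, -285.0, 16.0], [456.7, 3.5, 16.0]]
clip [[649.2, -69.3, 28.0], [660.1, -29.9, 28.0]]
```

The two wrist views agree with the discs being the pin feet at z≈16 and the slot and hole rings being on the plate top at z≈30. That puts the pins at (533.4,-102.8) and (532.4,37.3), and the slot and hole at (516,-107.4) and (517.5,32.6). So I need +4.7 mm in y, then +15 to +17 mm in x.

```bash
python3 -m pendant '[[[0,0.004,0.003,0,0,0],[0,0.005,0,0,0,0],[0,0.004,0,0,0,0],[0,0.002,0,0,0,0],[0,0.001,0,0,0,0]]]' && python3 -m pendant '[[[0,0.001,0,0,0,0],[0,0.001,0,0,0,0],[0,0.001,0,0,0,0],[0,0.001,0,0,0,0],[0,0.0005,0,0,0,0]]]'&& python3 -m pendant '[[[0,0,0,0,0,0],[0,0,0,0,0,0]]]'
cat > look.py <<'E'
import sys
from h import *
n=sys.argv[1]; s=sense(); c=cam("wrist",s); im,d=imaging.grab_frame("wrist"); save(n,im)
np.savez(n+".npz",im=im,d=d,K=c[0],R=c[1],t=c[2]); print(s["tool_pos"],s["ft_force"])
hsv=cv2.cvtColor(im,cv2.COLOR_RGB2HSV)
red=(((hsv[...,0]<8)|(hsv[...,0]>172))&(hsv[...,1]>110)&(hsv[...,2]>70)).astype(np.uint8)
N,L,st,ce=cv2.connectedComponentsWithStats(red)
zt=float(sys.argv[2]) if len(sys.argv)>2 else 30.
for i in range(1,N):
    if st[i,4]>25:
        x,y,w,h,a=st[i]; uv=(x+w/2-.5,y+h/2-.5); print("red",st[i].tolist(),uv,"z%g:"%zt,on_z(c,uv,zt).round(1).tolist())
E
python3 look.py w3
```

```text
t: 5.13
tool_pos: [563.1, -148.2, 33.5]
eef_rot: [-0.017, 3.14, 0.0]
ft_force: [0.7, 0.5, 1.4]
grip_width: 0.7
t: 5.55
tool_pos: [562.4, -144.9, 32.7]
eef_rot: [-0.015, 3.142, -0.0]
ft_force: [0.2, -1.4, -0.4]
grip_width: 0.3
t: 5.72
tool_pos: [562.4, -144.7, 32.6]
eef_rot: [0.015, -3.141, -0.0]
ft_force: [0.0, 0.4, 0.3]
grip_width: 0.1
[ 562.41534713 -144.7443423    32.62970254] [0.01822611 0.40666721 0.30213394]
red [42, 10, 598, 53, 29839] (np.float64(340.5), np.float64(36.0)) z30: [[448.8, -136.2, 30.0]]
red [377, 164, 41, 28, 396] (np.float64(397.0), np.float64(177.5)) z30: [[515.9, -104.1, 30.0]]
red [86, 195, 49, 49, 742] (np.float64(110.0), np.float64(219.0)) z30: [[541.1, -261.8, 30.0]]
red [429, 360, 99, 29, 1561] (np.float64(478.0), np.float64(374.0)) z30: [[648.2, -38.9, 30.0]]
```

```bash
python3 -m pendant '[[[0,0.0008,0,0,0,0],[0,0.0006,0,0,0,0],[0,0,0,0,0,0],[0,-0.01,0,0,0,0],[0.01,-0.005,-0.03,0,0,0]]]' && python3 -m pendant '[[[0.03,0,-0.025,0,0,0],[0.03,0,0,0,0,0],[0.015,0.035,0,0,0,0],[0,0.04,0,0,0,0],[0,0.04,0,0,0,0]]]' 1 10 && python3 -m pendant '[[[0,0.012,0,0,0,0],[0,0,0,0,0,0],[0,0,0,0,0,0]]]'; python3 look.py w4
```

```text
t: 6.18
tool_pos: [550.8, -158.0, 58.4]
eef_rot: [0.018, -3.134, -0.001]
ft_force: [0.3, -0.4, 1.3]
grip_width: 0.3
t: 6.6
tool_pos: [475.5, -44.6, 88.2]
eef_rot: [-0.009, 3.141, 0.0]
ft_force: [0.5, 0.2, -0.3]
grip_width: 30.4
t: 6.85
tool_pos: [476.5, -32.2, 87.8]
eef_rot: [-0.018, 3.141, -0.0]
ft_force: [-0.8, -1.1, -0.5]
grip_width: 50.1
[476.4979794  -32.21029682  87.83625189] [-0.79748976 -1.06100872 -0.51174781]
red [0, 162, 640, 31, 18245] (np.float64(319.5), np.float64(177.0)) z30: [[442.0, -33.1, 30.0]]
red [590, 224, 40, 25, 340] (np.float64(609.5), np.float64(236.0)) z30: [[485.4, 190.5, 30.0]]
red [217, 259, 26, 17, 123] (np.float64(229.5), np.float64(267.0)) z30: [[515.9, -103.9, 30.0]]
red [398, 263, 18, 17, 86] (np.float64(406.5), np.float64(271.0)) z30: [[517.7, 37.3, 30.0]]
red [19, 282, 14, 12, 89] (np.float64(25.5), np.float64(287.5)) z30: [[536.8, -271.5, 30.0]]
```

View pics/w4.png

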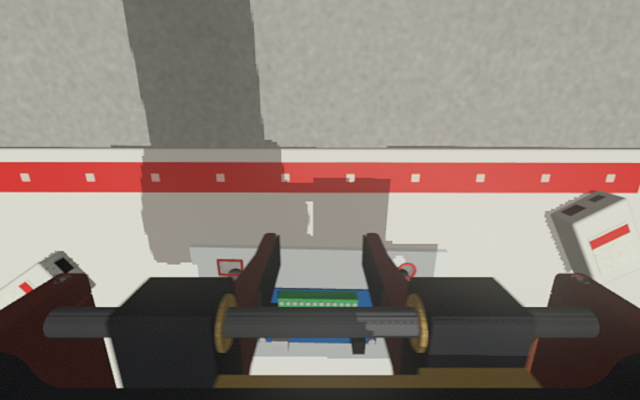

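View w4: the fingers straddle the plate's centre ahead of the front edge (v≈246). The slot is at (229,267) and the round hole at (406,271), both in line with the pins in y. Next I go down and push +x with the open fingers.

```bash
python3 -m pendant '[[[0,0,0.025,0,0,0],[0,0,0.025,0,0,0],[0,0,0.007,0,0,0],[0,0,0.0015,0,0,0],[0,0,0,0,0,0]]]' && python3 -m pendant '[[[-0.005,0,0,0,0,0],[-0.004,0,0,0,0,0],[-0.003,0,0,0,0,0],[-0.002,0,0,0,0,0],[-0.002,0,0,0,0,0]]]' && python3 -m pendant '[[[-0.002,0,0,0,0,0],[-0.002,0,0,0,0,0],[-0.0015,0,0,0,0,0],[-0.0015,0,0,0,0,0],[0,0,0,0,0,0]]]'; python3 look.py w5
```

```text
t: 7.32
tool_pos: [476.2, -33.6, 29.2]
eef_rot: [0.012, -3.14, 0.001]
ft_force: [-0.6, -0.8, 1.2]
grip_width: 86.4
t: 7.73
tool_pos: [492.8, -31.9, 29.6]
eef_rot: [-0.016, 3.141, 0.0]
ft_force: [-1.2, -0.8, 0.4]
grip_width: 87.6
t: 8.15
tool_pos: [499.9, -31.9, 29.2]
eef_rot: [-0.015, 3.141, -0.0]
ft_force: [-0.5, -0.2, 0.2]
grip_width: 87.7
[499.88216306 -31.91062305  29.2464218 ] [-0.54030921 -0.17106106  0.15317414]
red [0, 137, 640, 43, 26142] (np.float64(319.5), np.float64(158.0)) z30: [[442.9, -32.7, 30.0]]
```

```bash
python3 -m pendant '[[[-0.001,0,0,0,0,0],[-0.001,0,0,0,0,0],[-0.001,0,0,0,0,0],[-0.0005,0,0,0,0,0],[0,0,0,0,0,0]]]'; python3 look.py w6
python3 - <<'E'
from h import *
im,d=imaging.grab_frame("side")
a=cv2.resize(im[150:235,280:400],None,fx=4,fy=4,interpolation=cv2.INTER_CUBIC)
w=cv2.imread("pics/w6.png")[200:330,140:500,::-1]; w=cv2.resize(w,None,fx=2,fy=2)
o=np.zeros((600,720,3),np.uint8); o[:340,:480]=a; o[340:]=w; save("s6",o)
E
```

```text
t: 8.62
tool_pos: [502.8, -31.9, 29.1]
eef_rot: [0.015, -3.141, -0.0]
ft_force: [-0.4, -0.1, -0.2]
grip_width: 87.8
[502.77391044 -31.88168896  29.13815082] [-0.36854166 -0.09308528 -0.20516313]
red [0, 132, 640, 43, 26211] (np.float64(319.5), np.float64(153.0)) z30: [[443.2, -32.6, 30.0]]
```

View pics/s6.png

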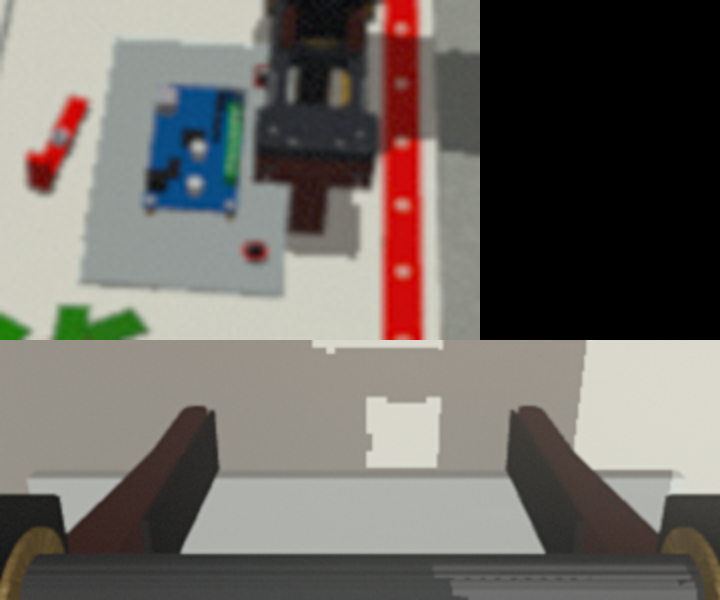

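Top crop: the plate is now nearly square and the round hole at about (344,212) in full-frame pixels is dark, so the pin is in view inside it. Bottom crop: both fingers are at the front edge. I'll use side-camera depth to see whether it has dropped.

```bash
cat > ht.py <<'E'
from h import *
# side-camera depth: height profile of plate in deck frame, + wrist
def cloud(n,d,c):
    K,Rm,t=c; v,u=np.mgrid[0:400,0:640]; P=np.stack([(u-K[0,2])/K[0,0]*d,(v-K[1,2])/K[1,1]*d,d],-1)
    return (P-t)@Rm
im,d=imaging.grab_frame("side"); W=cloud("side",d,cam("side"))
a=.012; D=np.array([575.5,-32.]); q=W[...,:2]-D
X=q[...,0]*np.cos(a)+q[...,1]*np.sin(a); Y=-q[...,0]*np.sin(a)+q[...,1]*np.cos(a)
ok=(d>0)
def h(x0,x1,y0,y1):
    m=ok&(X>x0)&(X<x1)&(Y>y0)&(Y<y1); return (round(float(np.median(W[m,2])),2),int(m.sum())) if m.sum() else None
print("deck +x",h(95,130,-80,-30),"deck by +y side",h(-50,50,112,130),"by -y side",h(-50,50,-135,-112))
for x in(-56,-45,-35,35,45,54): print(x,"y+",h(x-5,x+5,55,92),"mid",h(x-5,x+5,-40,40),"y-",h(x-5,x+5,-92,-55))
E
python3 ht.py
```

```text
deck +x (16.41, 193) deck by +y side (16.19, 221) by -y side (16.21, 202)
-56 y+ (140.17, 210) mid (257.48, 437) y- (20.35, 10)
-45 y+ (115.78, 148) mid (258.41, 462) y- (21.45, 8)
-35 y+ (21.76, 72) mid (283.27, 397) y- (20.82, 42)
35 y+ (21.03, 55) mid (20.98, 100) y- (21.2, 38)
45 y+ (21.14, 55) mid (21.35, 99) y- (21.62, 42)
54 y+ (20.96, 55) mid (21.27, 98) y- (21.41, 41)
```

It has dropped: the plate top reads 21 mm everywhere, which is the 16 mm deck plus 5 mm. I'll back off, raise the arm, measure again with a clear view and locate the clip.

```bash
python3 -m pendant '[[[0.012,0,0,0,0,0],[0.012,0,0,0,0,0],[0.01,0,-0.025,0,0,0],[0.01,0,-0.035,0,0,0],[0.02,0,-0.035,0,0,0]]]' -1 20 && python3 -m pendant '[[[0.03,0,-0.02,0,0,0],[0.03,0,-0.02,0,0,0],[0,0,0,0,0,0],[0,0,0,0,0,0],[0,0,0,0,0,0]]]'; python3 look.py w7 21
cat >> ht.py <<'E'
hsv=cv2.cvtColor(im,cv2.COLOR_RGB2HSV)
red=((hsv[...,0]<8)|(hsv[...,0]>172))&(hsv[...,1]>150)
m=red&ok&(X>40)&(X<130)&(Y>-60)&(Y<60)
t=m&(W[...,2]>40); b=m&(W[...,2]<32)
print("tab deck xy",X[t].mean().round(1),Y[t].mean().round(1),t.sum(),"bar ends",X[b][[Y[b].argmin(),Y[b].argmax()]].round(1),Y[b].min().round(1),Y[b].max().round(1))
pb=np.c_[X[b],Y[b]]; v=np.linalg.svd(pb-pb.mean(0))[2][0]; v*=np.sign(v[1]); print("clip angle bar",np.arctan2(v[1],v[0]),"tab",np.arctan2(Y[t].mean(),X[t].mean()-84))
lv=ok&(W[...,2]>70)&(X>-50)&(X<200)&(Y>40)&(Y<400); print("pot/leaves min deck y",np.percentile(Y[lv],[0,.5,2]).round(1))
E
python3 ht.py
```

```text
t: 9.18
tool_pos: [439.1, -32.7, 124.8]
eef_rot: [0.015, -3.141, 0.002]
ft_force: [1.3, 0.5, 0.9]
grip_width: 58.2
t: 9.6
tool_pos: [379.7, -32.8, 164.5]
eef_rot: [-0.016, 3.14, 0.001]
ft_force: [-0.6, -0.5, -0.6]
grip_width: 24.6
[379.72816756 -32.75781006 164.47809304] [-0.64245849 -0.47651672 -0.5886026 ]
red [93, 238, 192, 20, 3307] (np.float64(188.5), np.float64(247.5)) z21: [[444.5, -176.7, 21.0]]
red [299, 238, 45, 19, 820] (np.float64(321.0), np.float64(247.0)) z21: [[442.3, -31.2, 21.0]]
red [358, 238, 186, 20, 3306] (np.float64(450.5), np.float64(247.5)) z21: [[441.3, 111.0, 21.0]]
red [504, 283, 26, 15, 137] (np.float64(516.5), np.float64(290.0)) z21: [[494.1, 194.6, 21.0]]
deck +x (16.21, 192) deck by +y side (16.28, 219) by -y side (16.21, 225)
-56 y+ (20.98, 54) mid (20.93, 102) y- (20.62, 40)
-45 y+ (20.89, 53) mid (21.12, 99) y- (21.12, 41)
-35 y+ (21.12, 53) mid (21.08, 101) y- (21.25, 43)
35 y+ (21.1, 53) mid (21.11, 100) y- (21.34, 42)
45 y+ (21.66, 53) mid (21.26, 102) y- (21.81, 36)
54 y+ (20.87, 55) mid (21.2, 101) y- (21.45, 40)
tab deck xy 88.3 34.6 24 bar ends [72.4 88. ] -33.5 37.5
clip angle bar 1.4052972635123178 tab 1.4470627007562942
pot/leaves min deck y [188.9 193.8 199.1]
```

The plate is flat and seated with the robot clear. The clip is at about 1.42 rad, tab at deck (88,35), and the pot is well clear. I'll approach the tab from its ccw side, above the plate edge.

```bash
python3 -m pendant '[[[-0.0366,0.0059,0.0077,0,0,0],[-0.0366,0.0059,0.0077,0,0,0],[-0.0366,0.0059,0.0077,0,0,0],[-0.0366,0.0059,0.0077,0,0,0],[-0.0366,0.0059,0.0077,0,0,0]]]' && python3 -m pendant '[[[-0.0366,0.0059,0.0077,0,0,0],[-0.0366,0.0059,0.0077,0,0,0],[0,0,0,0,0,0],[0,0,0.03,0,0,0],[0,0,0.015,0,0,0]]]' && python3 -m pendant '[[[0,0,0,0,0,0],[0,0,0,0,0,0]]]'; python3 look.py w8 28; python3 ht.py | tail -3
```

```text
t: 10.12
tool_pos: [563.4, -1.6, 122.9]
eef_rot: [0.016, -3.139, 0.002]
ft_force: [-0.7, 0.3, 0.4]
grip_width: 0.6
t: 10.53
tool_pos: [634.1, 10.4, 60.6]
eef_rot: [0.016, -3.137, 0.002]
ft_force: [-2.0, 0.2, -0.8]
grip_width: 0.6
t: 10.7
tool_pos: [633.7, 10.2, 63.0]
eef_rot: [0.015, -3.137, 0.002]
ft_force: [0.6, -0.9, 0.5]
grip_width: 0.5
[633.70476494  10.21878019  63.00646303] [ 0.62191605 -0.89175104  0.46033593]
red [117, 61, 37, 27, 315] (np.float64(135.0), np.float64(74.0)) z28: [[533.8, -99.3, 28.0]]
red [354, 61, 25, 27, 242] (np.float64(366.0), np.float64(74.0)) z28: [[532.4, 36.1, 28.0]]
red [206, 244, 94, 33, 1465] (np.float64(252.5), np.float64(260.0)) z28: [[654.2, -37.1, 28.0]]
35 y+ (310.23, 681) mid (24.11, 192) y- (20.86, 39)
45 y+ (321.8, 721) mid (21.75, 85) y- (20.85, 5)
54 y+ (323.02, 705) mid (471.4, 40) y- NoneTraceback (most recent call last):
  File "ht.py", line 18, in <module>
    print("tab deck xy",X[t].mean().round(1),Y[t].mean().round(1),t.sum(),"bar ends",X[b][[Y[b].argmin(),Y[b].argmax()]].round(1),Y[b].min().round(1),Y[b].max().round(1))
                                                                                           ~~~~~~~~~~~^^
ValueError: attempt to get argmin of an empty sequence
```

```bash
python3 -m pendant '[[[0,0,0.01,0,0,0],[0,0,0.009,0,0,0],[0,0,0,0,0,0]]]' && python3 -m pendant '[[[-0.008,-0.001,0,0,0,0],[-0.008,0,0,0,0,0],[-0.008,0,0,0,0,0],[-0.006,-0.0007,0,0,0,0],[-0.006,-0.0007,0,0,0,0]]]' && python3 -m pendant '[[[-0.0055,-0.0024,0,0,0,0],[-0.0055,-0.0024,0,0,0,0],[-0.004,-0.003,0,0,0,0],[-0.004,-0.003,0,0,0,0],[0,0,0,0,0,0]]]'
python3 - <<'E'
from h import *
s=sense(); im,d=imaging.grab_frame("wrist"); im2,_=imaging.grab_frame("scene")
a=cv2.resize(im[180:330,150:450],None,fx=2,fy=2); b=cv2.resize(im2[180:255,220:370],None,fx=4,fy=4,interpolation=cv2.INTER_CUBIC); save("c9",np.vstack([a,b]))
E
```

```text
t: 11.05
tool_pos: [633.7, 11.0, 44.8]
eef_rot: [0.016, -3.14, -0.0]
ft_force: [-1.1, -0.2, -0.0]
grip_width: 0.4
t: 11.47
tool_pos: [671.8, 8.9, 46.5]
eef_rot: [-0.016, 3.141, 0.0]
ft_force: [-1.4, 1.1, -0.3]
grip_width: 0.4
t: 11.88
tool_pos: [690.7, -3.2, 46.4]
eef_rot: [-0.014, 3.14, -0.001]
ft_force: [-0.3, 0.0, 0.0]
grip_width: 0.5
```

View pics/c9.png

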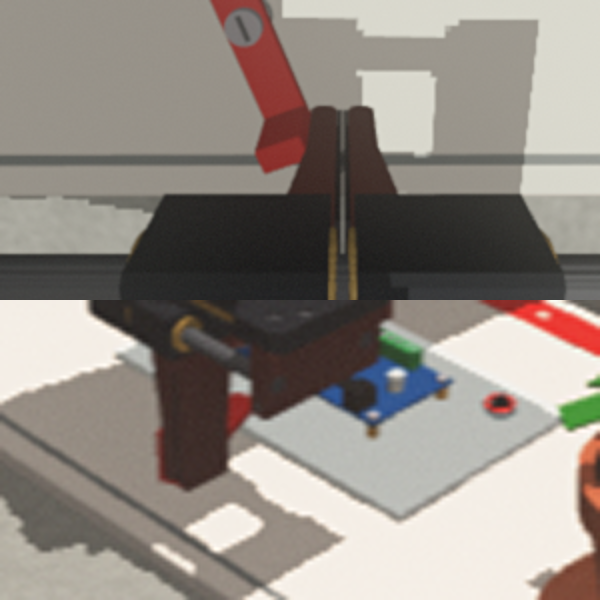

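The clip has swung to about 0.45 rad with the tab against the finger's -y side, and the plate is still flat with the pin in the hole. I'll keep pushing in -y.

```bash
python3 -m pendant '[[[-0.001,-0.003,0,0,0,0],[-0.001,-0.003,0,0,0,0],[0,-0.002,0,0,0,0],[0,-0.001,0,0,0,0],[0,0,0,0,0,0]]]' && python3 -m pendant '[[[0,-0.001,0,0,0,0],[0,-0.001,0,0,0,0],[0,0,0,0,0,0]]]'
python3 - <<'E'
from h import *
s=sense(); c=cam("wrist",s); im,d=imaging.grab_frame("wrist"); print(s["ft_force"])
K,Rm,t=c; hsv=cv2.cvtColor(im,cv2.COLOR_RGB2HSV)
red=((hsv[...,0]<8)|(hsv[...,0]>172))&(hsv[...,1]>110)&(hsv[...,2]>60)
v,u=np.nonzero(red&(d>0)); dd=d[v,u]; P=(np.c_[(u-K[0,2])/K[0,0]*dd,(v-K[1,2])/K[1,1]*dd,dd]-t)@Rm
m=(abs(P[:,2]-28)<1.5)&(P[:,0]>600)&(P[:,0]<720); Q=P[m,:2]; w=np.linalg.svd(Q-Q.mean(0))[2][0]; w*=np.sign(w[0])
print("bar mean",Q.mean(0),"angle world",np.arctan2(w[1],w[0]),m.sum())
E
```

```text
t: 12.4
tool_pos: [691.9, -11.5, 46.5]
eef_rot: [-0.015, 3.141, -0.0]
ft_force: [0.3, 0.8, 0.8]
grip_width: 0.2
t: 12.65
tool_pos: [691.9, -13.2, 46.3]
eef_rot: [-0.015, 3.142, -0.0]
ft_force: [0.4, 1.0, -0.0]
grip_width: 0.1
[ 4.47292897e-01  9.86421616e-01 -7.97361601e-04]
bar mean [650.77458204 -32.15914294] angle world 0.08332454845627281 2153
```

```bash
for i in 1; do python3 -m pendant '[[[0,-0.001,0,0,0,0],[0,-0.001,0,0,0,0],[0,0,0,0,0,0]]]'; done; python3 -m pendant '[[[0,-0.001,0,0,0,0],[0,0,0,0,0,0]]]'; python3 -m pendant '[[[0,-0.001,0,0,0,0],[0,0,0,0,0,0]]]'
```

```text
t: 12.95
tool_pos: [691.9, -15.2, 46.3]
eef_rot: [0.015, -3.142, 0.0]
ft_force: [1.2, -0.3, -0.5]
grip_width: 0.1
t: 13.12
tool_pos: [691.9, -16.0, 46.3]
eef_rot: [0.015, -3.142, -0.0]
ft_force: [0.3, 1.1, -0.8]
grip_width: 0.4
t: 13.28
tool_pos: [691.9, -16.2, 46.3]
eef_rot: [0.016, -3.141, -0.002]
ft_force: [0.5, 2.9, 0.4]
grip_width: 0.7
```

The tool stalled with the force rising, so the clip is at its stop. I'll press one more mm to be sure, then back off, raise and check.

```bash
python3 -m pendant '[[[0,-0.001,0,0,0,0],[0,0,0,0,0,0]]]' && python3 -m pendant '[[[0,0.006,0,0,0,0],[0,0.01,0,0,0,0],[0,0.005,-0.025,0,0,0],[0,0,-0.035,0,0,0],[0,0,-0.035,0,0,0]]]' && python3 -m pendant '[[[0.03,0,-0.025,0,0,0],[0.035,0,-0.02,0,0,0],[0.035,0,0,0,0,0],[0.035,0,0,0,0,0],[0.035,0,0,0,0,0]]]' && python3 -m pendant '[[[0.038,0,0,0,0,0],[0.038,0,0,0,0,0],[0.038,0,0,0,0,0],[0,0,0,0,0,0],[0,0,0,0,0,0]]]'; python3 ht.py
python3 - <<'E'
from h import *
a,_=imaging.grab_frame("side"); b,_=imaging.grab_frame("scene")
save("fin",np.vstack([cv2.resize(a[150:235,270:390],(423,300),interpolation=2),cv2.resize(b[160:245,230:350],(423,300),interpolation=2)]))
for k in("pot","sensor_a"): print(k,[(np.round(q["xyz"],1).tolist(),round(q["confidence"],2)) for q in find_in("scene",k)[:2]])
E
```

```text
t: 13.45
tool_pos: [691.9, -16.3, 46.3]
eef_rot: [0.017, -3.141, -0.003]
ft_force: [0.0, 4.6, 0.0]
grip_width: 0.5
t: 13.87
tool_pos: [690.6, 3.8, 141.1]
eef_rot: [0.017, -3.138, 0.002]
ft_force: [0.7, 0.1, 0.2]
grip_width: 0.6
t: 14.28
tool_pos: [520.1, 1.4, 186.5]
eef_rot: [-0.015, 3.141, -0.0]
ft_force: [0.3, 0.1, 0.6]
grip_width: 0.5
t: 14.7
tool_pos: [406.3, 0.5, 186.7]
eef_rot: [-0.016, 3.141, 0.002]
ft_force: [1.0, -0.5, 0.1]
grip_width: 0.5
deck +x (16.18, 181) deck by +y side (16.02, 224) by -y side (16.17, 218)
-56 y+ (21.0, 56) mid (20.75, 101) y- (20.68, 42)
-45 y+ (21.35, 54) mid (21.15, 103) y- (21.31, 42)
-35 y+ (21.39, 54) mid (21.31, 101) y- (21.23, 40)
35 y+ (21.39, 52) mid (21.19, 102) y- (21.34, 40)
45 y+ (21.35, 52) mid (21.21, 93) y- (21.18, 43)
54 y+ (21.55, 53) mid (21.79, 99) y- (21.17, 40)
tab deck xy 115.2 2.5 13 bar ends [51.7 74.9] -6.2 6.9
clip angle bar 0.016474711244998337 tab 0.08054884519800416
pot/leaves min deck y [189.2 192.1 199.2]
pot [([633.4, 220.9, 92.1], 0.78), ([644.2, 18.2, 19.2], 0.67)]
sensor_a [([487.3, 197.2, 37.4], 0.68), ([551.8, -251.6, 36.0], 0.56)]
```

View pics/fin.png

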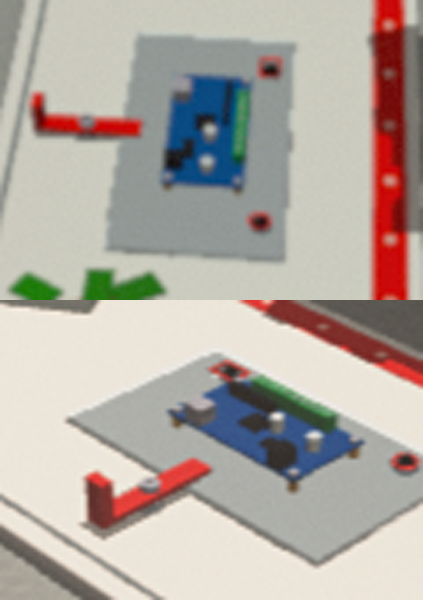

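Both views show the plate flat, with a pin dark inside the hole and another inside the slot. The clip lies square with its nose over the rear edge, and the robot is clear of everything.

```bash
python3 -c "
from bench import bot; print(bot.finish_job())"
```

```text
the job is handed in; nothing more can be done
None
```

The plate is seated over both pins, the red clip is closed over its rear edge, and the job is handed in at about 15 s on the robot's clock.

**What I did:** I nudged the plate about 4 mm toward +y with closed fingertips, then pushed its front edge with open fingers until it dropped onto the pins. Then I swung the clip round by its tab until it stopped. The stop showed as the tool stalling with the force at about 4.6 N.

**Last checks:**
- **Plate:** its top reads about 21 mm, within 1 mm, at every point checked. That is the 16 mm deck plus the 5 mm plate. A pin shows in both the hole and the slot.
- **Clip:** the bar angle reads 0.016 rad, and both pictures show it square over the plate.
- **Disagreement:** the tab estimate gave 0.08 rad, from only 13 depth pixels. I trusted the bar angle, the stall and the pictures instead.
- **Pot and sensor boxes:** the detections match the start to within about 3 mm, which is inside the detector's error.

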